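# White-balance the colour reader

### The arm

A 6-joint arm with a two-finger parallel gripper is mounted at the origin on the work surface. World frame = base frame: x ahead of the robot, y to its left, z up, the work surface at z = 0. Lengths are in m, angles in rad, forces in N, time in s.
With the tool pointing down it reaches from about 0.325 to 0.9 m from the base axis. Payload 6.1 kg.
Tool frame: the origin (TCP) lies midway between the tips of the shut fingers; the grasp point (between the pads) lies 19 mm behind it; z points along the fingers, y is the line along which they close (so a half turn about z gives the same grasp; the last joint's range is limited). The gripper opens to 85 mm and grips with 20 to 120 N. Pads are 22 mm wide; open, the fingers measure 114 mm over their backs; the gripper's body (76 mm by 85 mm) begins 54 mm behind the grasp point. The pads swing forward as they close: fully open they stand 13 mm farther back than shut.
Start: joints at [-1.463, 0.22, 1.526, -0, 1.395, -0.126], TCP at [0.145, -0.608, 0.194] pointing down, gripper open.
Joint ranges: [-2.98, 2.98], [-0.91, 2.08], [0.09, 2.57], [-1.24, 4.39], [0.2, 2.65], [-2.68, 2.68]. Speed limits (rad/s): [2.57, 2.57, 3.01, 3.14, 3.14, 3.14].

### API

Orientations are given as a unit quaternion [w, x, y, z].
In Python, from station import arm gives the robot as it stands. The module is installed in compiled form; this text tells all that it offers.
- The arm moves only by the shell command python3 -m creep 'ROWS'. ROWS is JSON, one flat list of numbers, 7 for each row, row after row: the shift along the tool's x, y, z in mm, then the turn, a rotation vector about the tool's x, y, z in rad, then the finger opening in mm, from 0 to 85.4. A call has 1 to 8 rows; each row shifts and turns the commanded pose from where the row before left it, along the tool's axes as they then stand; what a row does not reach is not made up. A row lasts 1/10 s, in which the tool goes at most 50 mm and 8.59 degrees, less where a joint would pass 70% of its speed; a pose out of reach is approached as far as the arm can. A call is refused whole if a number of a shift passes 50 or a number of a turn 0.15, either way. A call with a gripper value outside its range is refused whole. The fingers move at their own pace and stop on an object; the grip force is fixed at half the most. Time passes only in rows, so rows that do not move let the fingers close. It gives the time, the measured TCP pose, the force, the opening and the grip force at its end, in the units of the state.
- arm.sense(): the state, without advancing time (a new reading comes with each control period).
- arm.read_camera(name): name is "scene" or "side" or "wrist"; returns the picture (384x512x3 uint8, red, green, blue); there is no depth.
- arm.camera_model(name): a dict with "fx", "fy", "cx", "cy" (pixels), "R" (3x3) and "t" (3): a world point X has camera coordinates R X + t. Camera axes: x right, y down, z forward; pixel columns grow to the right and rows downward; lengths in m; the calibration is good to about 2 mm. The wrist camera is an equidistant fisheye: a pixel r from the principal point sees the ray r / f radians off the axis. A picture is of the moment at which its call begins: read the wrist's pose just before it. camera_model takes no time and is no camera call; for the wrist camera it gives the pose at the moment of the call.
- arm.finish_job(): hands the job in; it is judged then, once.
The state is a dict: "t": time; "qpos": joint angles; "qvel": joint speeds; "joint_torque": joint torques, N m; "tcp_pos": TCP position; "tcp_rot": TCP orientation; "contact_force": force on the tool from outside, world axes, zero at the start; "moment": the same for the moment, N m; "finger_gap": finger opening in m; "finger_force": force on a finger pad.
Only numpy, scipy, OpenCV 4.12 (cv2) and the standard library are available. Lean on these libraries where they do the work, as an engineer would, in place of code of your own. Each camera call takes 0.05 s, during which the arm holds its last target. There are 200 camera calls.

### The job

The colour reader is due for its white balance. Take the reference tile out of its slotted foot, turn it round so that its white face instead of its black one faces the reader, stand it fully back down in the slot and let go of it; then lift the reader's sprung amber hood by its bar until the yellow needle lines up with the red pointer, and finish while still holding the hood steady there by the bar. Leave the pointer's setting and the other things on the bench as they are.

Things in the scene. Friction and masses are not known exactly. Their poses are not given: they have to be found in the camera images.
- reader: the bench colour reader, fixed: a white box 200 x 200 mm and 64 mm high under an amber hood. Origin under the box on the bench; its +x points from the front to the hinge at the back, z up. The front (-x side) faces the slotted foot. On its -y side stands a white quadrant plate (190 mm high) with the red pointer and yellow needle.
- hood (a joint): angle of the amber hood in rad: 0 shut, grows as the front rises (stop at 1.4). The hood is 190 x 200 x 42 mm, about 0.36 kg; a hinge spring shuts it whenever it is let go. Including its weight it needs about 4 N up at the bar to open and about 6 N at 0.75 rad. The round bar can turn between fingers as the hood rises.
- hood_hinge (a point): middle of the hood's hinge line, at the back of the reader (reader x +85 mm, height 68 mm); the line runs along the reader's y axis. The hood turns about it, the front going up and back.
- bar (a point): the hood's lifting handle: round steel bar, 14 mm thick, 120 mm long, along the reader's y in front of the hood, on two black arms (104 mm clear between). Origin mid-bar on its axis: at hood 0, 255 mm in front of the hinge line, 10 mm above it, 78 mm above the bench. 58 mm free between bar and hood, nothing below. Its frame turns with the hood (hood 0: the reader's axes).
- pointer (a joint): angle in rad to which the red pointer is set, counted like the hood's angle: the needle is in line with the pointer when joint hood equals joint pointer. Set between about 0.40 and 0.75 at the start; friction keeps it there.
- pointer_tip (a point): free tip of the red pointer (135 mm long from the hinge line, on the quadrant plate, -y side of the reader); x axis along the pointer towards the hinge line.
- needle_tip (a point): inner tip of the yellow needle fixed to the hood's side, 142 mm from the hinge line; x axis along the needle towards the hinge line. The needle turns with the hood.
- foot: blue slotted foot, fixed on the bench in front of the reader, 70 x 120 mm, 45 mm high. Origin under its centre. Its +x side faces the reader. The slot in its top, centred, runs along its y: 84 mm long, 16 mm wide, 35 mm deep (slot floor 10 mm above the bench); the top 8 mm of the slot flare out at 45 degrees to 100 x 32 mm.
- tile: reference tile, 80 mm wide (its y), 100 mm high (its z), 12 mm thick (its x), about 0.13 kg, one face white, the other black. Origin at the middle of its lower edge. +x is the white face's outward direction. At the start it stands upright in the foot, black face to the reader, top edge 110 mm above the bench.
- tile_white (a point): centre of the tile's white face.
- dish: clear petri dish with pink contents, 58 mm across, 14 mm high, near the foot; origin under its centre; to be left alone
- jar: small lidded jar with blue cap, 44 mm across, 60 mm high, near the foot; origin under its centre; to be left alone
- rack: red tube rack, 90 x 160 x 68 mm; origin under its centre; to be left alone
- mouse: black round computer mouse, 62 mm across, 32 mm high; origin under its centre; to be left alone
- tipbox: grey pipette tip box with blue cover, 80 x 120 x 70 mm; origin under its centre; to be left alone
- pen: white marker pen with blue cap, 120 mm long, 13 mm thick; origin under its centre; to be left alone
Not all that is in view belongs to the job. Of the things that look like the foot, the middle-sized one is meant. There is more than one size of the tile; the job needs the smaller.

How it is judged:
By the outcome, as a careful person would: the job done as asked, in the order asked, and still so for the second after the job is handed in, while the arm keeps its last pose, push and grip.
It also fails if it takes over 58 s, if anything falls off the work surface, if the arm or the gripper's body presses on something with over 40 N, if the wrist force passes 120 N, or if a joint passes its speed limit or range.

## Working session

There is one attempt and no reset: what is moved stays moved. The work goes in short steps, Python scripts to look and compute and a shell command to move; the robot and the scene stay as the last step left them, time stands still between calls to the robot, and variables do not carry over. Pictures are saved under pics/ and viewed, at most 10 in all, crops included, and the job is handed in when it is done.

```bash
mkdir -p pics; python3 - <<'E'
from station import arm
import cv2,numpy as np
s=arm.sense();print(s['t'],s['tcp_pos'],s['tcp_rot'])
for n in("scene","side","wrist"):
    im=arm.read_camera(n);np.save(f'pics/{n}0.npy',im);cv2.imwrite(f'pics/{n}0.png',im[:,:,::-1])
    m=arm.camera_model(n);print(n,m)
a=[cv2.imread(f'pics/{n}0.png') for n in("scene","side")]
E
```

```text
0.0 [ 0.14473657 -0.6073181   0.19271086] [-9.62255505e-04  9.93176325e-01  1.16618444e-01  2.03591133e-05]
scene {'fx': 385.90282715118474, 'fy': 385.90282715118474, 'cx': 256.1185381847724, 'cy': 187.7943812082785, 'R': array([[-0.33690022,  0.94133628,  0.01960247],
       [ 0.67570114,  0.25622445, -0.69121415],
       [-0.65568758, -0.21962479, -0.72238407]]), 't': array([ 0.14806018, -0.30512731,  1.50556547])}
side {'fx': 356.6580970035599, 'fy': 356.6580970035599, 'cx': 255.0897636723985, 'cy': 190.7541942812819, 'R': array([[ 0.94181901, -0.33584078, -0.01370853],
       [-0.2192455 , -0.58290723, -0.78240052],
       [ 0.2547712 ,  0.73988521, -0.62262469]]), 't': array([-0.49001783,  0.19700231,  1.01626958])}
wrist {'fx': 297.3186396354542, 'fy': 297.3186396354542, 'cx': 256.4212589454228, 'cy': 199.29549957653654, 'R': array([[ 0.23087233, -0.97298116, -0.00237121],
       [-0.92142368, -0.2194201 ,  0.32067619],
       [-0.31253218, -0.07185037, -0.94718592]]), 't': array([-0.62428394, -0.04112264,  0.38099307])}
```

View pics/scene0.png

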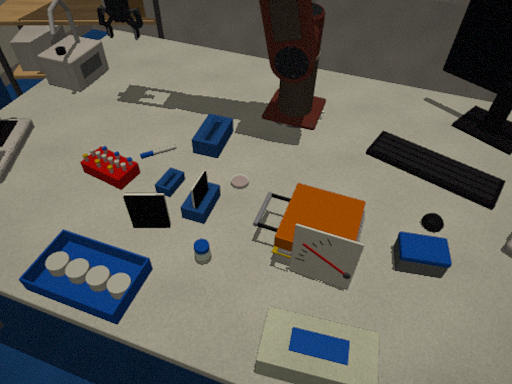

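View pics/side0.png

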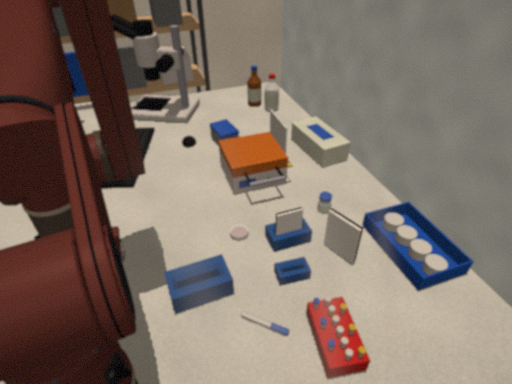

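The scene view shows three blue slotted feet: large at (213,135), small at (170,181) and middle-sized at (201,202). There are two tiles: a big one standing free at (148,210) and a small one in the middle foot at (201,188). The middle foot with the small tile fits the description. It has the dish at (240,182) and the jar at (202,250) near it, and the reader bar at (262,213). I'll confirm this in one enlarged crop.

```bash
cat > h.py <<'E'
import numpy as np,cv2
from station import arm
def ray(m,uv,fish=False):
    x=(uv[0]-m['cx'])/m['fx'];y=(uv[1]-m['cy'])/m['fy']
    if fish:
        r=np.hypot(x,y);k=np.sin(r)/max(r,1e-9);d=np.array([x*k,y*k,np.cos(r)])
    else:d=np.array([x,y,1.])
    R=np.array(m['R']);return -R.T@np.array(m['t']),R.T@d
def onz(m,uv,z,fish=False):
    c,d=ray(m,uv,fish);return c+d*(z-c[2])/d[2]
def onplane(m,uv,p,n,fish=False):
    c,d=ray(m,uv,fish);return c+d*((p-c)@n)/(d@n)
def proj(m,X,fish=False):
    p=np.array(m['R'])@X+np.array(m['t'])
    if fish:
        r=np.hypot(p[0],p[1]);th=np.arctan2(r,p[2]);k=th/max(r,1e-9);return np.array([m['cx']+m['fx']*p[0]*k,m['cy']+m['fy']*p[1]*k])
    return np.array([m['cx']+m['fx']*p[0]/p[2],m['cy']+m['fy']*p[1]/p[2]])
def toward(Xw,Rt,tcp):return Rt.T@(np.array(Xw)-tcp)
def quatR(q):
    from scipy.spatial.transform import Rotation as r
    return r.from_quat([q[1],q[2],q[3],q[0]]).as_matrix()
E
python3 - <<'E'
import cv2,numpy as np
from h import *
a=cv2.imread('pics/scene0.png');b=cv2.imread('pics/side0.png')
c1=cv2.resize(a[155:295,140:375],None,fx=3.4,fy=3.4,interpolation=cv2.INTER_CUBIC)
cv2.imwrite('pics/c1.png',c1)
c2=cv2.resize(b[100:290,205:370],None,fx=3.1,fy=3.1,interpolation=cv2.INTER_CUBIC)
cv2.imwrite('pics/c2.png',c2)
for n,im in(('scene',a),('side',b)):
    m=arm.camera_model(n);hsv=cv2.cvtColor(im,cv2.COLOR_BGR2HSV)
    mask=cv2.inRange(hsv,(100,120,40),(125,255,255))
    for c in cv2.findContours(mask,cv2.RETR_EXTERNAL,2)[0]:
        if cv2.contourArea(c)>150:print(n,cv2.boundingRect(c),cv2.contourArea(c),onz(m,np.array(cv2.minAreaRect(c)[0]),.025).round(3))
E
```

```text
scene (289, 327, 60, 38) 1306.5 [0.875 0.303 0.025]
scene (0, 295, 222, 89) 9496.0 [ 1.019 -0.133  0.025]
scene (194, 239, 15, 15) 163.0 [ 0.726 -0.053  0.025]
scene (398, 232, 53, 36) 1356.5 [0.528 0.508 0.025]
scene (19, 230, 133, 94) 7132.5 [ 0.899 -0.287  0.025]
scene (181, 183, 39, 41) 693.0 [ 0.581 -0.124  0.025]
scene (155, 168, 29, 29) 458.0 [ 0.542 -0.247  0.025]
scene (192, 114, 41, 44) 1158.0 [ 0.286 -0.218  0.025]
scene (16, 79, 27, 14) 177.0 [ 0.262 -1.028  0.025]
scene (0, 78, 18, 30) 254.5 [ 0.331 -1.065  0.025]
side (276, 259, 32, 23) 455.5 [ 0.533 -0.258  0.025]
side (210, 256, 21, 27) 204.5 [ 0.354 -0.19   0.025]
side (267, 221, 41, 28) 416.5 [ 0.575 -0.134  0.025]
side (364, 203, 109, 86) 2687.0 [ 0.897 -0.292  0.025]
side (211, 120, 26, 17) 255.5 [0.573 0.555 0.025]
side (64, 52, 24, 44) 452.0 [-0.063  1.519  0.025]
```

View pics/c1.png

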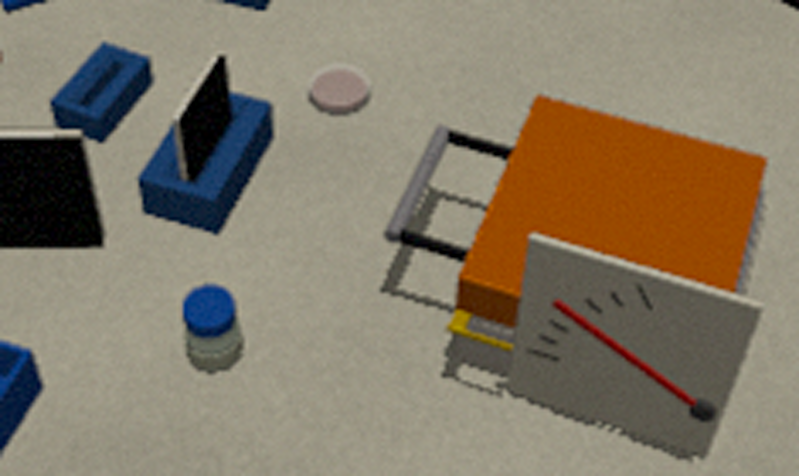

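View pics/c2.png

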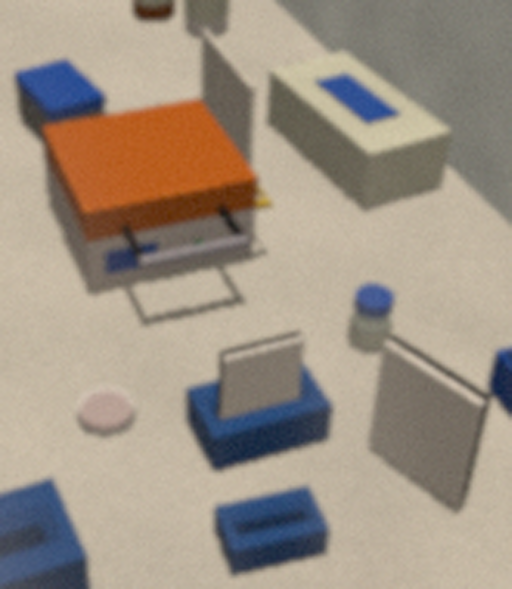

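The crops confirm it. The small tile stands in the middle foot (black face towards the reader, white face away). The bar ends are at crop1 (445,130) and (393,235). The red pointer runs from its pivot at (703,410) to its tip at (558,303).

```bash
python3 - <<'E'
from h import *
S=arm.camera_model('scene');D=arm.camera_model('side')
s=lambda u,v:np.array([140+(u-1.2)/3.4,155+(v-1.2)/3.4])
d=lambda u,v:np.array([205+(u-1.05)/3.1,100+(v-1.05)/3.1])
def tri(a,b):
    c1,d1=ray(S,a);c2,d2=ray(D,b);k=np.linalg.lstsq(np.c_[d1,-d2],c2-c1,rcond=None)[0]
    p,q=c1+k[0]*d1,c2+k[1]*d2;return (p+q)/2,np.linalg.norm(p-q)
print('tile top scene',[onz(S,s(*p),.11).round(4) for p in((224,58),(178,124))])
print('tile top side',[onz(D,d(*p),.11).round(4) for p in((221,352),(299,335))])
print('foot top scene',[onz(S,s(*p),.045).round(4) for p in((142,182),(219,208),(272,103))])
print('foot top side',[onz(D,d(*p),.045).round(4) for p in((188,390),(214,436),(330,405))])
print('tile tri',tri(s(224,58),d(221,350)),tri(s(178,122),d(299,334)))
b1=tri(s(445,130),d(142,258));b2=tri(s(393,235),d(247,237));print('bar',b1,b2)
B=[onz(S,s(445,130),.078),onz(S,s(393,235),.078)];print(B,np.linalg.norm(B[0]-B[1]))
print([onz(D,d(*p),.078) for p in((142,258),(247,237))])
# pointer
yv=B[0]-B[1];yv[2]=0;yv/=np.linalg.norm(yv);xv=np.array([yv[1],-yv[0],0]);print('reader x',xv,'yaw',np.arctan2(xv[1],xv[0]))
P=onz(S,s(703,410),.068);T=onplane(S,s(558,303),P,yv)
e=T-P;print('pivot',P,'len',np.linalg.norm(e),'ang',np.arctan2(e[2],-e@xv))
mid=(B[0]+B[1])/2;print('pivot rel bar',(P-mid)@xv,(P-mid)@yv)
E
```

```text
tile top scene [array([ 0.5414, -0.1186,  0.11  ]), array([ 0.6232, -0.1208,  0.11  ])]
tile top side [array([ 0.5407, -0.1207,  0.11  ]), array([ 0.6164, -0.1242,  0.11  ])]
foot top scene [array([ 0.6404, -0.1525,  0.045 ]), array([ 0.6433, -0.0812,  0.045 ]), array([ 0.5185, -0.0884,  0.045 ])]
foot top side [array([ 0.5196, -0.0934,  0.045 ]), array([ 0.5204, -0.1575,  0.045 ]), array([ 0.6367, -0.1585,  0.045 ])]
tile tri (array([ 0.54163111, -0.11847225,  0.11027847]), np.float64(9.98347926398756e-06)) (array([ 0.61866801, -0.12212579,  0.10815783]), np.float64(0.0023128169765182682))
bar (array([0.5304635 , 0.07275546, 0.08234498]), np.float64(0.002462320244071523)) (array([0.6481127 , 0.06950383, 0.08116826]), np.float64(0.002351352570856893))
[array([0.52521022, 0.07225917, 0.078     ]), array([0.64458661, 0.06932427, 0.078     ])] 0.11941246412319695
[array([0.53283246, 0.07676448, 0.078     ]), array([0.65050709, 0.07218261, 0.078     ])]
reader x [0.02457783 0.99969792 0.        ] yaw 1.5462160179113837
pivot [0.70746183 0.32354562 0.068     ] len 0.1327765276533349 ang 0.5435277672388833
pivot rel bar 0.25568988873232484 -0.11631424475443021
```

```bash
python3 -m creep '[40,-28,0,0,0,0,85, 40,-28,0,0,0,0,85, 40,-28,0,0,0,0,85, 40,-28,0,0,0,0,85, 40,-28,0,0,0,0,85, 40,-28,0,0,0,0,85, 40,-28,0,0,0,0,85, 40,-28,0,0,0,0,85]'; python3 -m creep '[40,-28,0,0,0,0,85, 40,-28,0,0,0,0,85, 40,-28,0,0,0,0,85, 0,0,0,0,0,0.135,85, 0,0,0,0,0,0.135,85, 0,0,0,0,0,0,85]'; python3 - <<'E'
from h import *
m=arm.camera_model('wrist');im=arm.read_camera('wrist');cv2.imwrite('pics/w1.png',cv2.resize(im[:,:,::-1],None,fx=1.5,fy=1.5))
s=arm.sense();print(s['tcp_pos'],s['tcp_rot'],s['qpos'])
for X in((.579,-.122,.11),(.54,-.119,.11),(.618,-.122,.11),(.587,.071,.078)):print(proj(m,np.array(X),True)*1.5)
import pickle;pickle.dump(m,open('pics/m1','wb'))
E
```

```text
t: 0.95
tcp_pos: [0.4051, -0.3142, 0.1937]
tcp_rot: [0.0, 0.993, 0.117, 0.0]
contact_force: [1.5, 0.1, -0.1]
finger_gap: 0.0849
finger_force: 0.0
t: 1.55
tcp_pos: [0.5015, -0.2057, 0.1934]
tcp_rot: [-0.0, 1.0, -0.018, -0.0]
contact_force: [-0.7, 0.3, 0.0]
finger_gap: 0.0849
finger_force: 0.0
[ 0.50136457 -0.2060674   0.19345775] [-1.46796852e-04  9.99865257e-01 -1.64124199e-02 -2.80682466e-04] [-5.35463027e-01  2.29908449e-02  1.74318625e+00 -2.39969772e-05
  1.37604863e+00  1.06816427e+00]
[240.80998465 171.96435065]
[242.02893704 235.10390494]
[236.80499137 108.618798  ]
[ 42.21136762 191.60434093]
```

View pics/w1.png

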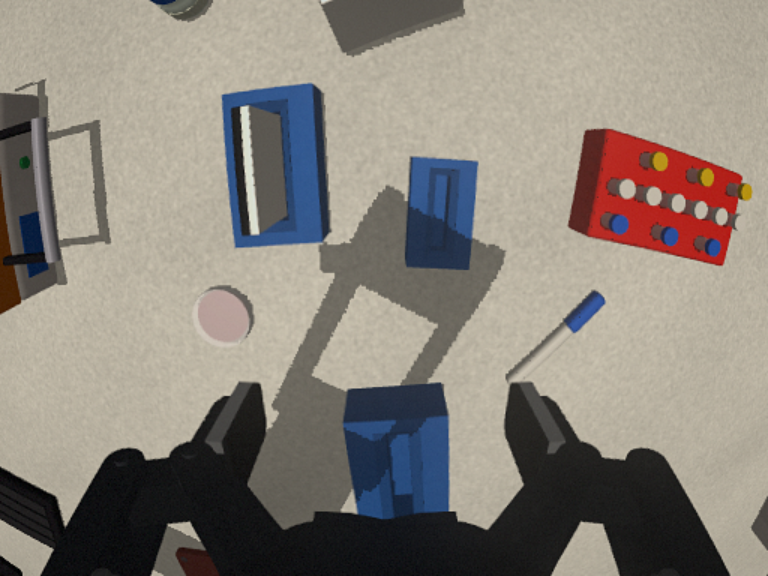

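The wrist view shows the tile's top edge as a white strip from (246,106) to (251,235), in the 1.5x picture. The bar runs from about (38,120) to (52,260).

```bash
python3 - <<'E'
from h import *
import pickle
m=pickle.load(open('pics/m1','rb'))
f=lambda u,v,z:onz(m,np.array([u,v])/1.5,z,True).round(4)
a,b=f(246,106,.11),f(251,235,.11);print(a,b,(a+b)/2,np.linalg.norm(a-b),np.arctan2(a[1]-b[1],a[0]-b[0]))
print('foot top',[f(*p,.045) for p in((222,96),(313,85),(324,240),(236,247))])
print('bar',f(38,120,.078),f(52,260,.078))
s=arm.sense();R=quatR(s['tcp_rot']);print(R[:,0],R[:,1]);print(toward((a+b)/2,R,s['tcp_pos'])*1000)
E
```

```text
[ 0.6189 -0.1279  0.11  ] [ 0.5397 -0.1249  0.11  ] [ 0.5793 -0.1264  0.11  ] 0.07925679781570795 -0.03786068726463901
foot top [array([ 0.6377, -0.089 ,  0.045 ]), array([ 0.6379, -0.159 ,  0.045 ]), array([ 0.5215, -0.1609,  0.045 ]), array([ 0.52  , -0.0906,  0.045 ])]
bar [0.6467 0.0686 0.078 ] [0.5289 0.0723 0.078 ]
[ 9.99461107e-01 -3.28203345e-02 -5.66107876e-04] [-3.28204993e-02 -9.99461222e-01 -2.84340788e-04]
[ 75.32596648 -82.15862978  83.43848902]
```

```bash
python3 -m creep '[25,-27,0,0,0,0,85, 25,-27,0,0,0,0,85, 25,-28,0,0,0,0,85, 0,0,0,0,0,0,85, 0,0,0,0,0,0,85]'; python3 - <<'E'
from h import *
s=arm.sense();R=quatR(s['tcp_rot']);print(toward([.5793,-.1262,.068],R,s['tcp_pos'])*1000, s['tcp_rot'])
E
```

```text
t: 2.1
tcp_pos: [0.5792, -0.1272, 0.1934]
tcp_rot: [0.0, 1.0, -0.016, -0.001]
contact_force: [-0.0, -0.7, -0.7]
finger_gap: 0.0849
finger_force: 0.0
[  0.23241797  -0.96984145 125.35455105] [ 3.37848804e-05  9.99865503e-01 -1.63926970e-02 -5.03723502e-04]
```

```bash
python3 -m creep '[0,-1,25,0,0,0,60, 0,0,30,0,0,0,60, 0,0,30,0,0,0,50, 0,0,20,0,0,0,50, 0,0,20,0,0,0,50, 0,0,0,0,0,0,50]';  python3 -m creep '[0,0,0,0,0,0,20, 0,0,0,0,0,0,10, 0,0,0,0,0,0,6, 0,0,0,0,0,0,4, 0,0,0,0,0,0,4, 0,0,0,0,0,0,4,0,0,0,0,0,0,4,0,0,0,0,0,0,4]'
```

```text
t: 2.7
tcp_pos: [0.5758, -0.1268, 0.0654]
tcp_rot: [-0.001, 1.0, -0.018, -0.003]
contact_force: [0.1, 0.4, -0.4]
finger_gap: 0.0501
finger_force: 0.0
t: 3.5
tcp_pos: [0.5806, -0.1266, 0.0708]
tcp_rot: [0.001, 1.0, -0.018, 0.001]
contact_force: [-2.2, -0.0, 6.3]
finger_gap: 0.0084
finger_force: 58.8
```

```bash
python3 -m creep '[0,0,-10,0,0,0,4, 0,0,-20,0,0,0,4, 0,0,-20,0,0,0,4, 0,0,-20,0,0,0,4, 0,0,0,0,0,0,4, 0,0,0,0,0,0,4]'; python3 - <<'E'
from h import *
s=arm.sense();print(s['tcp_pos'],s['tcp_rot'],s['qpos'])
m=arm.camera_model('scene');im=arm.read_camera('scene');b=proj(m,s['tcp_pos']);print(b)
m=arm.camera_model('side');im2=arm.read_camera('side');
cv2.imwrite('pics/l1.png',np.hstack([cv2.resize(im[140:240,150:250],(400,400)),cv2.resize(im2[165:265,240:340],(400,400))])[:,:,::-1])
E
```

```text
t: 4.1
tcp_pos: [0.5796, -0.1262, 0.139]
tcp_rot: [0.0, 1.0, -0.018, 0.0]
contact_force: [-0.3, 0.6, -1.7]
finger_gap: 0.0084
finger_force: 58.5
[ 0.57958056 -0.12616308  0.13902051] [ 1.09641760e-04  9.99837553e-01 -1.80191275e-02  4.07274084e-04] [-3.47274640e-01  1.88248541e-01  1.66898082e+00  5.82571146e-05
  1.28352160e+00  1.25954541e+00]
[196.28540142 172.42787115]
```

View pics/l1.png

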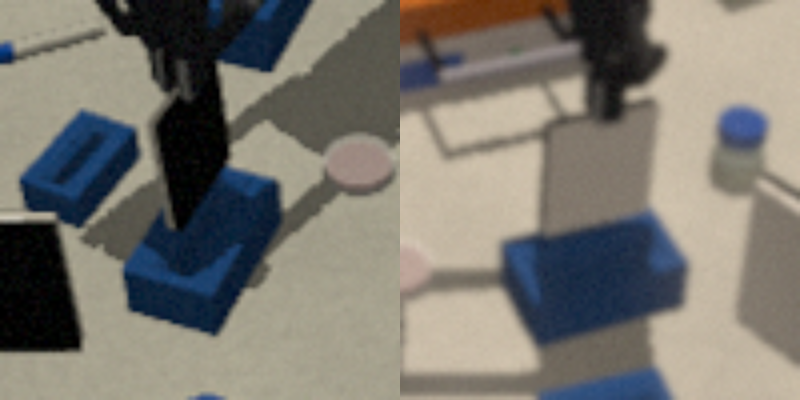

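The tile is held upright and clear of the slot (tile bottom about z = 0.08). Next I turn it half round.

```bash
T='run'; python3 -m creep '[0,0,0,0,0,-0.1,4, 0,0,0,0,0,-0.149,4, 0,0,0,0,0,-0.149,4, 0,0,0,0,0,-0.149,4, 0,0,0,0,0,-0.149,4, 0,0,0,0,0,-0.149,4, 0,0,0,0,0,-0.149,4, 0,0,0,0,0,-0.149,4]'>/dev/null; python3 -m creep '[0,0,0,0,0,-0.149,4, 0,0,0,0,0,-0.149,4, 0,0,0,0,0,-0.149,4, 0,0,0,0,0,-0.149,4, 0,0,0,0,0,-0.149,4, 0,0,0,0,0,-0.149,4, 0,0,0,0,0,-0.149,4, 0,0,0,0,0,-0.149,4]'>/dev/null; python3 -m creep '[0,0,0,0,0,-0.149,4, 0,0,0,0,0,-0.149,4, 0,0,0,0,0,-0.149,4, 0,0,0,0,0,-0.149,4, 0,0,0,0,0,-0.149,4, 0,0,0,0,0,-0.062,4, 0,0,0,0,0,0,4, 0,0,0,0,0,0,4]'; python3 - <<'E'
from h import *
s=arm.sense();print(s['tcp_pos'],s['qpos']);R=quatR(s['tcp_rot']);print(R[:,0],R[:,1])
ims=[]
for n in('scene','side'):
    m=arm.camera_model(n);im=arm.read_camera(n)
    tb=[proj(m,np.array([.5794+x,-.1263-.038*x,z])) for x in(-.04,.04) for z in(.08,)];print(n,np.round(tb,1))
    ims.append(cv2.resize(im[140:240,150:250] if n=='scene' else im[165:265,240:340],(400,400)))
cv2.imwrite('pics/l2.png',np.hstack(ims)[:,:,::-1])
E
```

```text
t: 6.6
tcp_pos: [0.5787, -0.126, 0.1376]
tcp_rot: [-0.001, 0.019, 1.0, 0.0]
contact_force: [-0.4, 0.9, -0.5]
finger_gap: 0.0079
finger_force: 58.6
[ 0.57874378 -0.12596188  0.1376342 ] [-3.47405574e-01  1.89906450e-01  1.66978919e+00  5.66927109e-06
  1.28382501e+00 -1.88051392e+00]
[-0.99928817  0.03768006  0.0018346 ] [3.76812052e-02 9.99289635e-01 5.92808739e-04]
scene [[204.7 178.2]
 [191.4 196.9]]
side [[275.8 222.1]
 [301.9 216.1]]
```

View pics/l2.png

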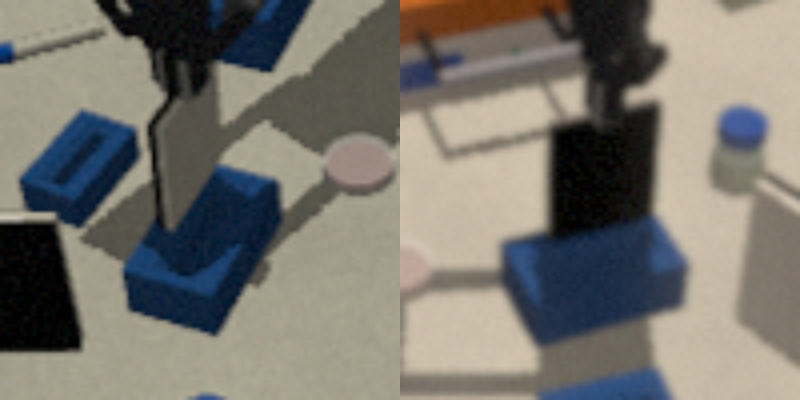

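After the turn the white face is towards the reader. The tile sits about 3 mm further in +x. Now lowering gently with force checks.

```bash
python3 -m creep '[2,1,15,0,0,0,4, 0,0,15,0,0,0,4, 0,0,0,0,0,0,4, 0,0,0,0,0,0,4]'; python3 -m creep '[0,0,5,0,0,0,4, 0,0,5,0,0,0,4, 0,0,0,0,0,0,4]';python3 - <<'E'
from h import *
s=arm.sense();print(s['tcp_pos'],s['contact_force'],s['moment'])
ims=[]
for n in('scene','side'):
    im=arm.read_camera(n);cv2.imwrite(f'pics/{n}3.png',im[:,:,::-1])
    ims.append(cv2.resize(im[155:225,170:240] if n=='scene' else im[185:255,255:325],(400,400),interpolation=2))
cv2.imwrite('pics/l3.png',np.hstack(ims)[:,:,::-1])
E
```

```text
t: 7.1
tcp_pos: [0.5765, -0.1248, 0.1074]
tcp_rot: [-0.001, 0.018, 1.0, 0.0]
contact_force: [0.7, -0.9, 0.0]
finger_gap: 0.0081
finger_force: 58.5
t: 7.4
tcp_pos: [0.5775, -0.1249, 0.0985]
tcp_rot: [-0.0, 0.018, 1.0, 0.0]
contact_force: [0.7, 1.0, -0.4]
finger_gap: 0.0081
finger_force: 58.9
[ 0.57746983 -0.12492279  0.09847448] [ 0.67061654  0.95099642 -0.42969841] [ 0.14364685 -0.0648224  -0.0143374 ]
```

View pics/l3.png

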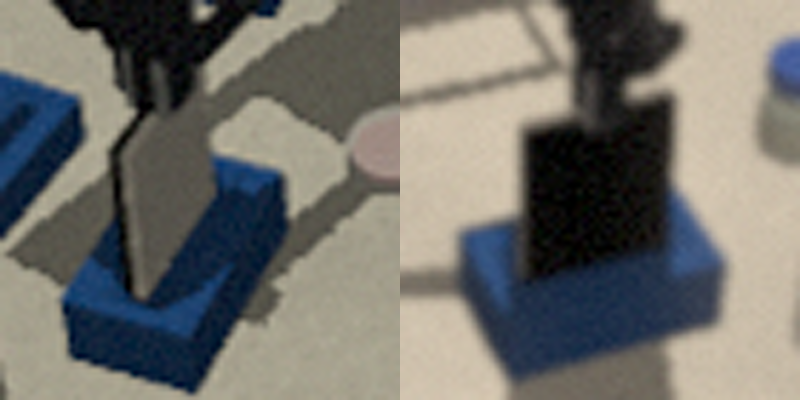

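The tile's lower edge is at the slot mouth (scene crop (140,298)), with no contact yet. I'll continue down.

```bash
python3 -m creep '[0,0,4,0,0,0,4, 0,0,4,0,0,0,4, 0,0,0,0,0,0,4]'|grep -E 'pos|force: \['; python3 -m creep '[0,0,4,0,0,0,4, 0,0,4,0,0,0,4, 0,0,0,0,0,0,4]'|grep -E 'pos|force: \['
```

```text
tcp_pos: [0.5768, -0.1248, 0.0898]
contact_force: [1.1, 1.0, -1.9]
tcp_pos: [0.5769, -0.1249, 0.0818]
contact_force: [-0.0, 1.4, -2.2]
```

```bash
python3 -m creep '[0,0,4,0,0,0,4, 0,0,4,0,0,0,4, 0,0,0,0,0,0,4]'|grep -E 'pos|force: \['; python3 -m creep '[0,0,2,0,0,0,4, 0,0,2,0,0,0,4, 0,0,0,0,0,0,4]'|grep -E 'pos|force: \['
```

```text
tcp_pos: [0.577, -0.1249, 0.0739]
contact_force: [0.2, 1.4, -1.8]
tcp_pos: [0.5778, -0.1252, 0.071]
contact_force: [1.2, 1.2, -0.3]
```

```bash
python3 -m creep '[0,0,1.5,0,0,0,4, 0,0,0,0,0,0,4]'|grep -E 'pos|force: \['; python3 -m creep '[0,0,1.5,0,0,0,4, 0,0,0,0,0,0,4]'|grep -E 'pos|force: \['
```

```text
tcp_pos: [0.5786, -0.1254, 0.0707]
contact_force: [0.4, 2.3, 5.4]
tcp_pos: [0.5788, -0.1255, 0.0706]
contact_force: [-3.6, 3.3, 13.5]
```

It is on the slot floor. I release and rise.

```bash
python3 -m creep '[0,0,-2.5,0,0,0,4, 0,0,0,0,0,0,20, 0,0,0,0,0,0,40, 0,0,0,0,0,0,50, 0,0,0,0,0,0,50, 0,0,-10,0,0,0,50, 0,0,-30,0,0,0,50, 0,0,-40,0,0,0,50]'; python3 -m creep '[0,0,-30,0,0,0,50, 0,0,0,0,0,0,50, 0,0,0,0,0,0,50]'|grep pos; python3 - <<'E'
from h import *
s=arm.sense();R=quatR(s['tcp_rot']);print(R[:,0],R[:,1])
m=arm.camera_model('wrist');im=arm.read_camera('wrist')
print('bar ends px',[proj(m,np.array(X),True).round() for X in((.6467,.0705,.078),(.5285,.0735,.078))])
print('bar',toward([.588,.0715,.059],R,s['tcp_pos'])*1000)
a=arm.read_camera('scene');b=arm.read_camera('side')
f=lambda i:cv2.resize(i,(400,400),interpolation=2)
cv2.imwrite('pics/l4.png',np.vstack([np.hstack([f(a[155:225,170:240]),f(b[185:255,255:325])])[:300],np.hstack([cv2.resize(im,(400,300)),f(a[155:225,170:240])[100:]])])[:,:,::-1])
E
```

```text
t: 9.9
tcp_pos: [0.5757, -0.1246, 0.1494]
tcp_rot: [-0.002, 0.018, 1.0, 0.001]
contact_force: [0.4, 0.3, 0.1]
finger_gap: 0.0503
finger_force: 0.0
tcp_pos: [0.5782, -0.1254, 0.1819]
[-0.99935486  0.03582054 -0.00259978] [ 3.58230510e-02  9.99357719e-01 -9.26645792e-04]
bar ends px [array([423., 237.]), array([438., 138.])]
bar [ -2.43744577 197.27872652 122.7548834 ]
```

View pics/l4.png

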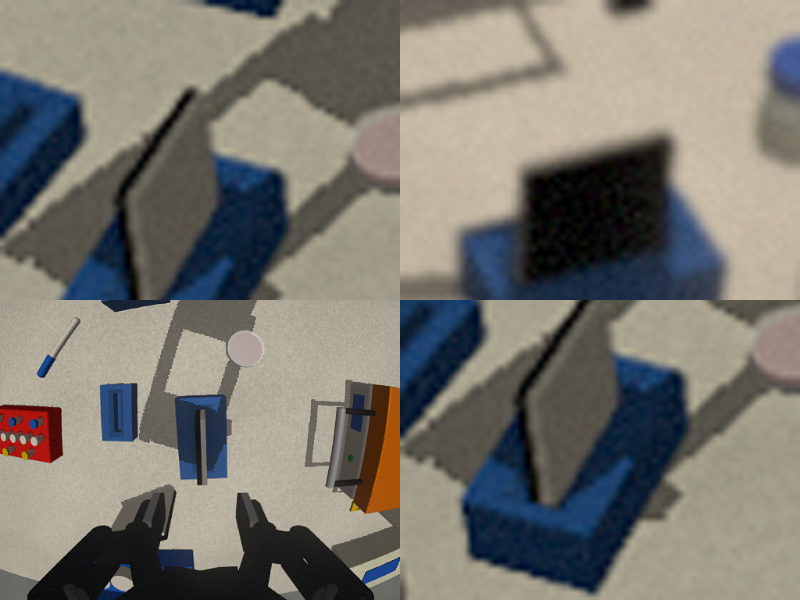

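The tile now stands fully down: its top corner is back at scene pixel (191,190), matching the start (192,190.6), with the white face to the reader. The bar lies in the wrist view from about (445,134) to (424,239).

```bash
python3 -m creep '[0,40,0,0,0,0,50, 0,40,0,0,0,0,50, 0,40,0,0,0,0,50, 0,40,0,0,0,0,50, -2,38,0,0,0,-0.008,50, 0,0,0,0,0,0,50, 0,0,0,0,0,0,50]'; python3 - <<'E'
from h import *
s=arm.sense();R=quatR(s['tcp_rot']);m=arm.camera_model('wrist');im=arm.read_camera('wrist')
print(toward([.588,.0725,.059],R,s['tcp_pos'])*1000,s['qpos'])
e=[proj(m,np.array(X),True) for X in((.6467,.071,.078),(.529,.074,.078))];print(np.round(e))
g=cv2.cvtColor(im,cv2.COLOR_RGB2GRAY)
for t in(.3,.5,.7):
    c=e[0]*(1-t)+e[1]*t;r=int(round(c[1]));u=int(c[0]);print(u,r,g[r,u-14:u+16].tolist())
    for du in(0,):print(onz(m,(u,r),.078,True))
E
```

```text
t: 11.05
tcp_pos: [0.5856, 0.0733, 0.1788]
tcp_rot: [-0.001, 0.013, 1.0, -0.0]
contact_force: [-0.2, -0.2, 0.0]
finger_gap: 0.0502
finger_force: 0.0
[ -2.69031823  -0.6794087  119.84320469] [-8.70813696e-03  1.51008243e-01  1.63426136e+00 -5.36167051e-04
  1.35886779e+00 -1.55372469e+00]
[[256. 243.]
 [256. 130.]]
256 209 [186, 191, 194, 196, 196, 91, 77, 80, 86, 85, 87, 87, 88, 91, 88, 86, 86, 80, 82, 131, 186, 186, 183, 183, 185, 185, 187, 186, 182, 183]
[0.6082109  0.07192255 0.078     ]
256 186 [110, 112, 111, 111, 111, 79, 76, 83, 83, 82, 85, 87, 88, 86, 85, 83, 83, 80, 76, 91, 112, 112, 114, 111, 112, 108, 105, 109, 114, 114]
[0.58412413 0.07257235 0.078     ]
255 164 [110, 114, 112, 109, 109, 110, 70, 76, 80, 82, 87, 83, 84, 87, 85, 81, 84, 82, 77, 77, 90, 112, 108, 108, 107, 108, 107, 104, 104, 104]
[0.56204683 0.07220384 0.078     ]
```

```bash
python3 -m creep '[-3,-3,20,0,0,0,50, 0,0,30,0,0,0,50, 0,0,30,0,0,0,50, 0,0,25,0,0,0,50, 0,0,14,0,0,0,50, 0,0,0,0,0,0,50, 0,0,0,0,0,0,50]'; python3 -m creep '[0,0,0,0,0,0,30, 0,0,0,0,0,0,15, 0,0,0,0,0,0,8, 0,0,0,0,0,0,6, 0,0,0,0,0,0,6, 0,0,0,0,0,0,6, 0,0,0,0,0,0,6]'
```

```text
t: 11.8
tcp_pos: [0.59, 0.0688, 0.062]
tcp_rot: [0.0, 0.014, 1.0, -0.0]
contact_force: [0.6, -1.5, 0.1]
finger_gap: 0.0498
finger_force: 0.0
t: 12.5
tcp_pos: [0.5894, 0.0696, 0.0613]
tcp_rot: [-0.0, 0.014, 1.0, -0.0]
contact_force: [-0.4, -0.2, -0.2]
finger_gap: 0.0055
finger_force: 0.0
```

```bash
python3 -m creep '[0,0,0,0,0,0,0, 0,0,0,0,0,0,0, 0,0,0,0,0,0,0]'; python3 - <<'E'
from h import *
s=arm.sense();print(s['finger_force'],s['finger_gap'])
m=arm.camera_model('wrist');im=arm.read_camera('wrist');cv2.imwrite('pics/w5.png',im[:,:,::-1]);cv2.imwrite('pics/sc5.png',arm.read_camera('scene')[:,:,::-1]);cv2.imwrite('pics/sd5.png',arm.read_camera('side')[:,:,::-1])
e=[proj(m,np.array(X),True).round() for X in((.6467,.0685,.078),(.529,.0715,.078),(.588,.07,.078))];print(e)
g=cv2.cvtColor(im,cv2.COLOR_RGB2GRAY)
for r in range(int(e[1][1])-10,int(e[0][1])+15,12):print(r,g[r,226:290:2].tolist())
E
```

```text
t: 12.8
tcp_pos: [0.5894, 0.0696, 0.0612]
tcp_rot: [-0.0, 0.014, 1.0, 0.0]
contact_force: [0.3, 0.5, -0.1]
finger_gap: -0.0002
finger_force: 0.0
0.0 -0.00020630911216391927
[array([258., 313.]), array([257., 142.]), array([258., 240.])]
132 [203, 205, 210, 214, 210, 210, 216, 216, 218, 136, 117, 118, 124, 125, 126, 123, 121, 121, 124, 124, 122, 121, 122, 122, 122, 122, 126, 126, 125, 122, 119, 120]
144 [121, 123, 125, 126, 124, 121, 123, 120, 122, 123, 113, 134, 147, 154, 164, 179, 192, 174, 160, 155, 142, 45, 49, 48, 47, 51, 49, 51, 47, 49, 50, 48]
156 [122, 125, 127, 126, 123, 122, 124, 124, 122, 124, 107, 131, 143, 151, 159, 173, 187, 172, 158, 153, 142, 119, 82, 92, 121, 119, 114, 113, 113, 112, 111, 111]
168 [121, 122, 122, 121, 117, 117, 120, 125, 122, 124, 80, 86, 89, 92, 95, 94, 94, 95, 90, 90, 88, 83, 103, 120, 123, 123, 121, 118, 120, 118, 117, 120]
180 [120, 118, 123, 127, 123, 127, 127, 122, 118, 117, 78, 85, 91, 93, 93, 94, 94, 93, 91, 91, 90, 82, 101, 121, 120, 117, 121, 123, 120, 120, 117, 120]
192 [119, 120, 121, 122, 118, 118, 119, 122, 120, 120, 86, 84, 88, 92, 92, 
[... 953 characters left out ...]
, 46, 45, 42, 123, 212, 204]
276 [202, 36, 44, 39, 46, 38, 40, 38, 82, 81, 84, 82, 83, 86, 34, 34, 32, 51, 84, 84, 80, 82, 84, 49, 40, 37, 37, 38, 36, 37, 108, 207]
288 [39, 37, 41, 41, 36, 37, 37, 39, 35, 34, 38, 35, 36, 40, 34, 35, 33, 34, 32, 35, 35, 34, 36, 39, 37, 35, 29, 39, 33, 37, 35, 36]
300 [33, 36, 34, 36, 35, 36, 33, 32, 33, 30, 33, 32, 31, 30, 34, 31, 32, 31, 29, 29, 31, 31, 29, 35, 34, 32, 32, 33, 33, 35, 31, 34]
312 [31, 28, 27, 26, 30, 30, 28, 27, 29, 30, 30, 27, 29, 28, 30, 32, 33, 28, 27, 30, 27, 26, 30, 28, 28, 31, 25, 29, 27, 26, 30, 30]
324 [27, 28, 27, 28, 27, 27, 28, 25, 31, 29, 26, 30, 25, 57, 204, 204, 210, 193, 20, 27, 25, 23, 27, 26, 28, 23, 24, 28, 25, 29, 25, 26]
```

```bash
python3 - <<'E'
from h import *
m=arm.camera_model('wrist');s=arm.sense();R=quatR(s['tcp_rot']);t=s['tcp_pos']
for z in(.078,.09,.1):print(z,[proj(m,np.array([.57,y,z]),True).round(1).tolist() for y in(.063,.077)])
for k in(0,-.019,-.03):print('tool',k,proj(m,t+R[:,2]*k,True).round(1))
im=cv2.imread('pics/w5.png');a=cv2.imread('pics/sc5.png');b=cv2.imread('pics/sd5.png')
f=lambda i,w:cv2.resize(i,w,interpolation=2)
cv2.imwrite('pics/l6.png',np.vstack([np.hstack([f(im[90:390,156:356],(400,600))[:600],np.vstack([f(a[160:260,220:370],(400,300)),f(b[100:220,205:345],(400,300))])])]))
E
```

```text
0.078 [[245.0, 212.4], [268.8, 211.7]]
0.09 [[244.2, 220.3], [269.6, 219.6]]
0.1 [[243.5, 227.7], [270.5, 227.0]]
tool 0 [257.  230.2]
tool -0.019 [257.1 243.3]
tool -0.03 [257.2 252.1]
```

View pics/l6.png

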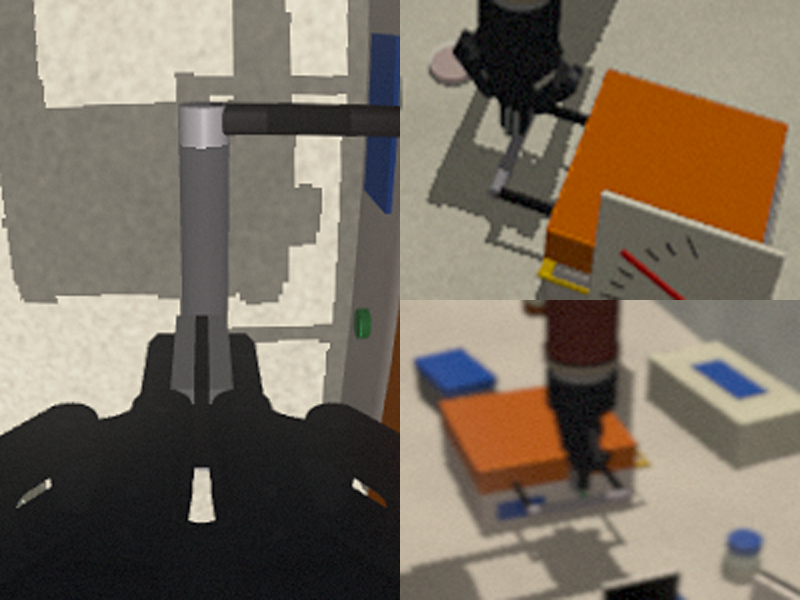

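The wrist crop shows the shut fingertips ending about on top of the bar, not around it (tips at wrist row 249, where row 230 was expected). So the tips sit roughly 25–30 mm higher than I reckoned. I open and go lower, watching the force.

```bash
python3 -m creep '[0,0,-5,0,0,0,50, 0,0,0,0,0,0,50, 0,0,0,0,0,0,50, 0,0,0,0,0,0,50, 0,0,0,0,0,0,50, 0,0,0,0,0,0,50]'; python3 -m creep '[0,0,10,0,0,0,50, 0,0,10,0,0,0,50, 0,0,0,0,0,0,50]'|grep -E 'pos|force: \['; python3 -m creep '[0,0,7,0,0,0,50, 0,0,6,0,0,0,50, 0,0,0,0,0,0,50]'|grep -E 'pos|force: \['; python3 -m creep '[0,0,0,0,0,0,30, 0,0,0,0,0,0,15, 0,0,0,0,0,0,8, 0,0,0,0,0,0,6, 0,0,0,0,0,0,6, 0,0,0,0,0,0,6, 0,0,0,0,0,0,6]'
```

```text
t: 13.55
tcp_pos: [0.5894, 0.0696, 0.0662]
tcp_rot: [-0.0, 0.014, 1.0, -0.0]
contact_force: [0.0, -0.3, 0.3]
finger_gap: 0.05
finger_force: 0.0
tcp_pos: [0.5874, 0.0696, 0.0436]
contact_force: [-0.1, 0.7, -0.2]
tcp_pos: [0.5885, 0.0696, 0.032]
contact_force: [-0.3, 0.9, -0.7]
t: 14.85
tcp_pos: [0.5899, 0.0706, 0.0338]
tcp_rot: [0.0, 0.014, 1.0, 0.001]
contact_force: [0.4, 5.4, 0.6]
finger_gap: 0.011
finger_force: 58.6
```

The bar is gripped (gap 11 mm, 58.6 N). I lift along the hinge arc to about 0.40 rad first.

```bash
python3 -m creep '[0,0.8,-12.7,0,0,0,4, 0,1.5,-12.7,0,0,0,4, 0,2.1,-12.6,0,0,0,4, 0,2.7,-12.5,0,0,0,4, 0,3.3,-12.3,0,0,0,4, 0,3.9,-12.1,0,0,0,4, 0,4.6,-11.9,0,0,0,4, 0,5.1,-11.7,0,0,0,4]';python3 -m creep '[0,0,0,0,0,0,4, 0,0,0,0,0,0,4]'; python3 - <<'E'
from h import *
im=arm.read_camera('scene');cv2.imwrite('pics/sc7.png',im[:,:,::-1])
hsv=cv2.cvtColor(im,cv2.COLOR_RGB2HSV)[215:290,260:375]
for n,lo,hi in(('red',(0,150,90),(6,255,255)),('red2',(172,150,90),(180,255,255)),('yel',(20,150,90),(32,255,255))):
    q=np.argwhere(cv2.inRange(hsv,lo,hi)>0)[:,::-1]+[260,215]
    if len(q)>3:print(n,len(q),q.min(0),q.max(0),q[q[:,0].argmin()],cv2.fitLine(q.astype(np.float32),2,0,.01,.01).ravel().round(3))
E
```

```text
t: 15.65
tcp_pos: [0.5901, 0.0931, 0.1322]
tcp_rot: [-0.0, 0.014, 1.0, -0.001]
contact_force: [4.0, -0.9, -7.1]
finger_gap: 0.0111
finger_force: 58.6
t: 15.85
tcp_pos: [0.5901, 0.0929, 0.1319]
tcp_rot: [0.0, 0.014, 1.0, -0.001]
contact_force: [2.9, -4.1, -4.7]
finger_gap: 0.0112
finger_force: 58.8
red 96 [303 243] [344 273] [303 244] [  0.805   0.593 323.458 258.292]
yel 69 [278 231] [296 246] [278 235] [  0.748   0.664 285.174 237.551]
```

```bash
cat > ang.py <<'E'
import sys
from h import *
S=arm.camera_model('scene')
xv=np.array([.0275,.99962,0]);yv=np.array([.99962,-.0275,0]);yv=-yv
P=np.array([.7075,.3235,.068])
def ang(im):
    hsv=cv2.cvtColor(im,cv2.COLOR_RGB2HSV)
    for n,lo,hi in(('red',(0,150,90),(6,255,255)),('yel',(20,150,90),(32,255,255))):
        mk=cv2.inRange(hsv,lo,hi);mk[:180]=0;mk[290:]=0;mk[:,:255]=0;mk[:,375:]=0
        q=np.argwhere(mk>0)[:,::-1].astype(float)
        X=np.array([onplane(S,p,P,yv) for p in q])-P
        a=np.c_[-X@xv,X[:,2]];r=np.hypot(*a.T);th=np.arctan2(a[:,1],a[:,0])
        L=cv2.fitLine(a.astype(np.float32),2,0,.001,.001).ravel()
        print(n,len(q),'r',r.min().round(4),r.max().round(4),'th mean',np.average(th,weights=r).round(4),'inner third',th[r<np.quantile(r,.33)].mean().round(4),'outer',th[r>np.quantile(r,.67)].mean().round(4),'slope',np.arctan(L[1]/L[0]).round(4))
if __name__=='__main__':
    im=cv2.imread(sys.argv[1])[:,:,::-1].copy() if len(sys.argv)>1 else arm.read_camera('scene')
    ang(im)
E
python3 ang.py pics/sc7.png;python3 ang.py pics/scene0.png
```

```text
red 96 r 0.009 0.134 th mean 0.5416 inner third 0.5449 outer 0.5423 slope 0.5404
yel 69 r 0.1418 0.1927 th mean 0.4092 inner third 0.3778 outer 0.4411 slope 0.7343
red 77 r 0.009 0.1353 th mean 0.5525 inner third 0.5816 outer 0.5478 slope 0.5385
yel 65 r 0.1412 0.1888 th mean 0.0241 inner third -0.0112 outer 0.0439 slope 0.3807
```

```bash
python3 -m creep '[0,5.6,-11,0,0,0,4, 0,6,-10.7,0,0,0,4, 0,6.3,-10.3,0,0,0,4, 0,0,0,0,0,0,4, 0,0,0,0,0,0,4, 0,0,0,0,0,0,4]'; python3 - <<'E'
from ang import *
im=arm.read_camera('scene').astype(float)
for _ in range(3):im+=arm.read_camera('scene')
im=(im/4).astype(np.uint8);cv2.imwrite('pics/sc8.png',im[:,:,::-1]);ang(im)
i0=cv2.imread('pics/scene0.png')[:,:,::-1].copy();i7=cv2.imread('pics/sc7.png')[:,:,::-1].copy()
for n,i in(('0',i0),('7',i7),('8',im)):
    hsv=cv2.cvtColor(i,cv2.COLOR_RGB2HSV);mk=cv2.inRange(hsv,(20,150,90),(32,255,255));mk[:180]=0;mk[290:]=0;mk[:,:255]=0;mk[:,375:]=0
    q=np.argwhere(mk>0)[:,::-1].astype(float);X=np.array([onplane(S,p,P,yv) for p in q])-P
    r=np.hypot(X@xv,X[:,2]);th=np.arctan2(X[:,2],-X@xv)
    print(n,[(a,int(k.sum()),th[k].mean().round(3),th[k].min().round(3),th[k].max().round(3)) for a in(.141,.15,.16,.17,.18) for k in[(r>=a)&(r<a+.01)] if k.any()])
print(arm.sense()['tcp_pos'])
E
```

```text
t: 16.5
tcp_pos: [0.5903, 0.1094, 0.1635]
tcp_rot: [-0.0, 0.014, 1.0, -0.002]
contact_force: [1.4, -6.7, -1.8]
finger_gap: 0.0114
finger_force: 59.0
red 94 r 0.009 0.134 th mean 0.5438 inner third 0.564 outer 0.5414 slope 0.5355
yel 73 r 0.141 0.1961 th mean 0.5438 inner third 0.5105 outer 0.5779 slope 0.8661
0 [(0.141, 9, np.float64(-0.004), np.float64(-0.034), np.float64(0.023)), (0.15, 9, np.float64(-0.013), np.float64(-0.041), np.float64(0.013)), (0.16, 8, np.float64(-0.015), np.float64(-0.039), np.float64(0.012)), (0.17, 16, np.float64(0.04), np.float64(-0.037), np.float64(0.13)), (0.18, 23, np.float64(0.047), np.float64(-0.027), np.float64(0.134))]
7 [(0.141, 9, np.float64(0.372), np.float64(0.349), np.float64(0.395)), (0.15, 10, np.float64(0.38), np.float64(0.356), np.float64(0.404)), (0.16, 9, np.float64(0.38), np.float64(0.359), np.float64(0.403)), (0.17, 7, np.float64(0.375), np.float64(0.356), np.float64(0.395)), (0.18, 29, np.float64(0.433), np.float64(0.361), np.float64(0.507))]
8 [(0.141, 8, np.float64(0.511), np.float64(0.489), np.float64(0.531)), (0.15, 8, np.float64(0.509), np.float64(0.488), np.float64(0.528)), (0.16, 10, np.float64(0.515), np.float64(0.493), np.float64(0.538)), (0.17, 10, np.float64(0.517), np.float64(0.491), np.float64(0.555)), (0.18, 25, np.float64(0.559), np.float64(0.495), np.float64(0.629))]
[0.59032105 0.10935296 0.16337168]
```

```bash
python3 -m creep '[0,1.5,-2.2,0,0,0,4, 0,1.5,-2.2,0,0,0,4, 0,0,0,0,0,0,4, 0,0,0,0,0,0,4, 0,0,0,0,0,0,4]'; cat > chk.py <<'E'
from ang import *
im=arm.read_camera('scene').astype(float)
for _ in range(7):im+=arm.read_camera('scene')
im=(im/8).astype(np.uint8);cv2.imwrite('pics/sc9.png',im[:,:,::-1])
def inner(i,plane,w=(.141,.17),y=True):
    f=i.astype(float);# soft colour weight for subpixel
    hsv=cv2.cvtColor(i,cv2.COLOR_RGB2HSV);mk=cv2.inRange(hsv,(20,90,50),(34,255,255)) if y else cv2.inRange(hsv,(0,100,60),(8,255,255))|cv2.inRange(hsv,(172,100,60),(180,255,255))
    q=np.argwhere(mk>0);wt=np.array([max(0.,(f[a,b,1]-f[a,b,2]) if y else f[a,b,0]-f[a,b,1]) for a,b in q]);X=np.array([onplane(S,p[::-1].astype(float),plane,yv) for p in q])-plane
    r=np.hypot(X@xv,X[:,2]);th=np.arctan2(X[:,2],-X@xv);k=(r>w[0])&(r<w[1])&(abs(th)<1)
    return np.average(th[k],weights=wt[k]).round(4),int(k.sum())
i0=cv2.imread('pics/scene0.png')[:,:,::-1].copy()
for n,i in(('start',i0),('now',im)):print(n,'needle',inner(i,P),'red',inner(i,P,(.04,.09),False),inner(i,P,(.09,.134),False))
print(arm.sense()['tcp_pos'],arm.sense()['contact_force'])
E
python3 chk.py
```

```text
t: 17.2
tcp_pos: [0.5904, 0.112, 0.1677]
tcp_rot: [-0.001, 0.014, 1.0, -0.002]
contact_force: [0.9, -6.6, -3.0]
finger_gap: 0.0113
finger_force: 59.0
start needle (np.float64(-0.0101), 30) red (np.float64(0.5369), 57) (np.float64(0.5365), 50)
now needle (np.float64(0.5306), 33) red (np.float64(0.5365), 57) (np.float64(0.5364), 50)
[0.59039481 0.11203672 0.16766863] [ 0.40347059 -7.19187539 -2.68870609]
```

The needle reads 0.531 raw (about 0.538 after the zero correction) and the pointer 0.5365, unmoved since the start. They are in line and the hood is held, so I hand in.

```bash
python3 -c "
from station import arm
s=arm.sense();print(s['t'],s['qvel'].round(3),s['finger_force']);print(arm.finish_job())"
```

```text
17.6 [-0.001 -0.002 -0.001 -0.001  0.002  0.002] 58.95315170288086
the job is handed in; nothing more can be done
None
```

I handed the job in at 17.6 s. The tile stands fully down in its slot, white face to the reader and let go; the hood is held by its bar at about 0.54 rad, needle in line with the pointer (0.537) to within about 0.01 rad by camera.

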